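# Zero a depth gauge and hold it on the marked manifold port

### The job

Take the digital depth gauge out of its rest block and check its zero: seat its base flat on the small steel setting plate and press lightly for a second, so the spring-loaded pin is pushed in flush. Then measure the port of the steel manifold block that has a solid triangle engraved beside it: let the pin down the middle of that port and seat the base flat on the block, lying along the row of ports, until you feel it stop. Finish while still holding the gauge there, upright and pressed lightly down with about 8 newtons, for the reading; handle it gently and leave the other things on the bench alone.

Things in the scene. Friction and masses are not known exactly. Their poses are not given: they have to be found in the camera images.
- gauge: digital depth gauge, loose, 0.28 kg, upright in its rest block. Origin: middle of the base's underside; z up, y along the base, display on -x. Steel base bar 18 (x) x 64 (y) x 14 mm; round neck to z = 36; light grey flat-sided housing 24 (x) x 50 (y) mm from z = 36 to 102; cap to 109. Grip the housing across its 50 mm (fingers closing along y) at z = 70; pads grip it well
- gauge_pin (a joint): travel of the gauge's measuring pin (6 mm diameter, round end, on the gauge's axis, pointing down): 0 = fully out, its end 20 mm below the underside of the base; 0.020 = flush with the underside (it can go in 2 mm farther). A weak spring (0.6 N out, 1.4 N flush) pushes it out
- gauge_rest: fixed grey plastic block 56 (x) x 84 (y) x 30 mm, origin at the centre of its underside; the gauge's base stands on its top (z = 30) along y between two 5 mm high ridges, the pin hanging in a 14 mm hole in the middle. Lift the gauge straight up at least 30 mm
- setting_plate: fixed flat steel plate 64 (x) x 86 (y) mm on rubber feet, plain smooth top 24 mm above its origin (centre of its underside)
- manifold: fixed steel block 70 (x) x 140 (y) x 42 mm with brass fittings on both ends (216 mm overall), origin at the centre of its underside; y runs along the row of three round ports in its top face (21 mm diameter, 36 mm apart, the middle one central). Each port has a flat floor 7 to 14 mm below the top face, differing from start to start
- port_triangle: the port to be measured, the one with a solid triangle (about 13 mm) engraved in the top face beside it, on the block's -x side: origin at the centre of that port's mouth, level with the top face, axes parallel to the block's. Any of the three ports may be the one; the others bear a straight bar or two dots
- tee_fitting: bystander, leave it: brass tee fitting, 38 x 58 x 17 mm
- ptfe_gasket: bystander, leave it: white ring gasket, 66 mm diameter, 8 mm thick
- spanner_13: bystander, leave it: steel spanner, 149 mm long
- tweezers: bystander, leave it: white tweezers, 120 mm long
- timer: bystander, leave it: flat white timer with three buttons, 62 x 58 x 18 mm
- bolt_1: bystander, leave it: steel bolt standing on its head, 48 mm tall
- sample_jar: bystander, leave it: small white jar with black cap, 35 mm diameter, 62 mm tall
- spare_gauge: bystander, leave it: round pressure gauge lying on its back, 83 x 65 x 28 mm

How it is judged:
On the way:
1. the gauge is held with its base flat on the setting plate, pressed lightly, pin pushed in flush (contact force between the fingers and gauge above 3 N and angle between gauge's own z axis and vertical below 0.035 rad and contact force between gauge and setting_plate between 2 and 25 N and value of joint gauge_pin between 0.0185 and 0.0215 m and x of gauge in the frame of setting_plate between -0.032 and 0.032 m and y of gauge in the frame of setting_plate between -0.043 and 0.043 m), for 0.4 s.
At the end, for the whole second after the job is handed in: Gauge still gripped, at rest, within 2 degrees of upright, within 4 mm of the centre of the triangle-marked port, bar within 7 degrees of the row of ports; base on the top face (within 1.5 mm), pressing on the block with 2 to 20 N; pin on the port floor (pushed in 4 to 16 mm) (contact force between the fingers and gauge above 3 N and angle between gauge's own z axis and vertical below 0.035 rad and contact force between gauge and manifold between 2 and 20 N and value of joint gauge_pin between 0.004 and 0.016 m and horizontal distance between gauge and port_triangle below 0.004 m and z of gauge in the frame of port_triangle between -0.002 and 0.0015 m and angle between the y axis of gauge and the y axis of manifold, either way round below 0.12 rad and linear speed of gauge below 0.01 m/s); the arm keeps its last pose, push and grip.
It fails at once if another thing on the bench is moved more than 20 mm (distance of any of tee_fitting, ptfe_gasket, spanner_13, tweezers, bolt_1, sample_jar, spare_gauge, timer from where it was at the start of the episode above 0.02 m).
It fails at once if the gauge is tipped over or dropped (angle between gauge's own z axis and vertical above 0.4 rad).
It fails at once if the gauge is slammed (peak over 200 N) onto the plate or the block (contact force between gauge and manifold above 200 N or contact force between gauge and setting_plate above 200 N).
It also fails if it takes over 45 s, if anything falls off the work surface, if the arm or the gripper's body presses on something with over 40 N, if the wrist force passes 120 N, or if a joint passes its speed limit or range.

### The arm

A 7-joint arm with a two-finger parallel gripper is mounted at the origin on a cart in front of the work surface, level with it; the furniture and walls round the work are solid. World frame = base frame: x ahead of the robot, y to its left, z up, the work surface at z = 0. Lengths are in m, angles in rad, forces in N, time in s.
With the tool pointing down it reaches from about 0.4 to 0.85 m from the base axis. Payload 10.4 kg.
Tool frame: the origin (TCP) lies between the finger pads; the fingertips stand 14 mm ahead of it and the grasp point (between the pads) lies 5 mm behind it (r.finger_overhang is the z of the fingertips in the tool frame, in m); z points along the fingers, y is the line along which they close (so a half turn about z gives the same grasp; the last joint's range is limited). The gripper opens to 87 mm and grips with 3 to 60 N. Pads are 19 mm wide; open, the fingers measure 117 mm over their backs; the gripper's body (75 mm by 190 mm) begins 51 mm behind the grasp point.
Start: joints at [1.289, 0.332, -0.065, 1.46, 0.022, 1.35, -0.088], TCP at [0.16, -0.604, 0.237] pointing down, gripper open.
Joint ranges: [-2.6, 2.6], [-0.5, 2.12], [-1.47, 1.34], [0.16, 2.42], [-1.27, 4.41], [0.06, 2.06], [-2.6, 2.6]. Speed limits (rad/s): [2.22, 2.22, 2.79, 2.79, 3.14, 3.14, 3.14].

### API

Orientations are given as a unit quaternion [x, y, z, w].
In Python, from bench import r, optics gives the robot as it stands.
- The arm moves only by the shell command python3 -m pendant 'ROWS' [FORCE]. ROWS is JSON, a list of rows, each a list of 7 numbers: the closure, from -1 (fully open) to 1 (shut), then the shift along the tool's x, y, z scaled (see below), then the turn, a rotation vector about the tool's x, y, z scaled (see below). In form: [[grip, x, y, z, rx, ry, rz], ...]. A call has 1 to 8 rows; each row is the pose to reach, as a shift and turn from the pose commanded when the call began, along the tool's axes at that moment; what a row does not reach only later rows make up. The controller multiplies each number of a shift by 0.3 m and each number of a turn by 120 degrees. A row lasts 1/8 s, in which the tool goes at most 62.5 mm and 10.7 degrees, less where a joint would pass 70% of its speed; a pose out of reach is approached as far as the arm can. A call with a number of a shift or a turn outside -1 to 1 is refused whole. A call with a gripper value outside its range is refused whole. The fingers move at their own pace and stop on an object; FORCE is the grip in N (left out, the last holds). Time passes only in rows, so rows that repeat a pose let the fingers close. It gives the time, the measured TCP pose, the force, the opening and the grip force at its end, in the units of the state.
- r.read_state(): the state, without advancing time (a new reading comes with each control period).
- optics.camera(name): name is "scene" or "side" or "wrist"; returns a dict with "pixels" (400x640x3 uint8, red, green, blue), "vfov" (degrees; the focal length in pixels is half the picture's height over the tangent of half this angle, whatever the lens; pixels are square), "cx", "cy" (the principal point, pixels), "rvec" (rotation vector, rad) and "tvec" (3), from world to camera coordinates, as OpenCV has them. Camera axes: x right, y down, z forward; pixel columns grow to the right and rows downward; lengths in m; the calibration is good to about 2 mm. A picture is of the moment at which its call begins. There is no depth.
- r.close_job(): hands the job in; it is judged then, once.
The state is a dict: "time": time; "joint_positions": joint angles; "joint_vel": joint speeds; "joint_torque": joint torques, N m; "ee_pos": TCP position; "eef_rot": TCP orientation; "ft_force": force on the tool from outside, world axes, zero at the start; "torque": the same for the moment, N m; "width": finger opening in m; "grip_force": force on a finger pad.
Only numpy, scipy, OpenCV 4.12 (cv2) and the standard library are available. Lean on these libraries where they do the work, as an engineer would, in place of code of your own. Each camera call takes 0.05 s, during which the arm holds its last target. There are 200 camera calls.

## Working session

There is one attempt and no reset: what is moved stays moved. The work goes in short steps, Python scripts to look and compute and a shell command to move; the robot and the scene stay as the last step left them, time stands still between calls to the robot, and variables do not carry over. Pictures are saved under pics/ and viewed, at most 12 in all, crops included, and the job is handed in when it is done.

```bash
mkdir -p pics; ls
cat > h.py <<'E'
import numpy as np, cv2
from scipy.spatial.transform import Rotation as R
from bench import r, optics
def cam(n):
    c=optics.camera(n); p=c["pixels"]; f=p.shape[0]/2/np.tan(np.radians(c["vfov"])/2)
    K=np.array([[f,0,c["cx"]],[0,f,c["cy"]],[0,0,1]]); 
    return dict(p=p,K=K,Rm=cv2.Rodrigues(np.array(c["rvec"],float))[0],t=np.array(c["tvec"],float).ravel())
def ray(c,u,v):
    d=c["Rm"].T@np.linalg.inv(c["K"])@np.array([u,v,1.]); return -c["Rm"].T@c["t"],d
def onz(c,u,v,z):
    o,d=ray(c,u,v); return o+d*(z-o[2])/d[2]
def proj(c,P):
    q=c["K"]@(c["Rm"]@np.array(P)+c["t"]); return q[:2]/q[2]
def save(c,n): 
    cv2.imwrite("pics/"+n+".png",c["p"][:,:,::-1]); np.savez("pics/"+n+".npz",**c)
def load(n): return dict(np.load("pics/"+n+".npz"))
def togo(target,Rt):
    "shift/turn to reach target in tool axes, scaled"
    s=r.read_state(); q=R.from_quat(s["eef_rot"])
    return q.inv().apply(np.array(target)-s["ee_pos"])/0.3, (q.inv()*Rt).as_rotvec()/np.radians(120)
E
python3 - <<'E'
from h import *
for n in("scene","side","wrist"):
    c=cam(n); save(c,n+"0"); print(n,-c["Rm"].T@c["t"],c["K"][0],c["K"][1,2])
s=r.read_state(); print({k:np.round(v,3) for k,v in s.items()}, r.finger_overhang)
E
```

```text
pics
scene [ 0.01662879 -0.99164917  0.75507299] [408.85041694   0.         323.38303481] 201.93831466903134
side [0.40323493 0.71666645 0.79269131] [478.07918376   0.         316.12235578] 191.8876617088205
wrist [ 0.22742089 -0.58653597  0.38389574] [339.92493894   0.         315.39051234] 192.73833800004942
{'time': np.float64(0.15), 'joint_positions': array([ 1.289,  0.333, -0.065,  1.461,  0.022,  1.35 , -0.089]), 'joint_vel': array([-0.001, -0.002,  0.   , -0.003, -0.   ,  0.001,  0.001]), 'joint_torque': array([ 1.0000e-03, -6.2363e+01,  2.5000e-02, -3.9014e+01, -6.1000e-02,
        3.7000e-02,  0.0000e+00]), 'ee_pos': array([ 0.16 , -0.604,  0.236]), 'eef_rot': array([ 0.992,  0.129, -0.   , -0.   ]), 'ft_force': array([-0.025, -0.37 ,  0.276]), 'torque': array([-0.036, -0.037, -0.019]), 'grip_force': np.float64(0.0), 'width': np.float64(0.087)} 0.014
```

View pics/scene0.png

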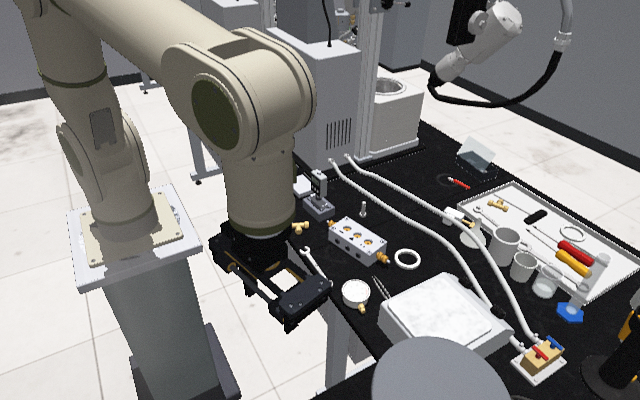

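View pics/side0.png

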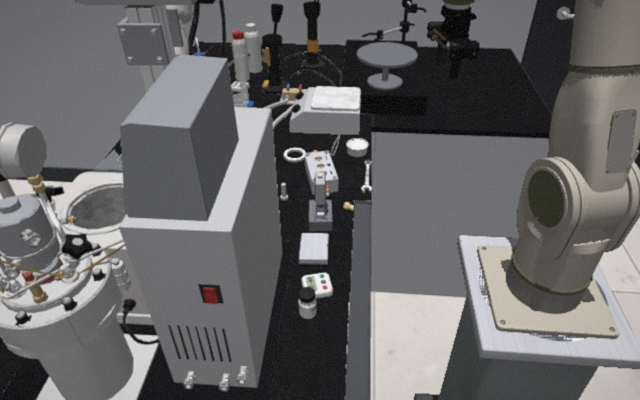

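The scene view shows the gauge in its rest at about (318,190) and the manifold at (357,240). The side view has the gauge at (320,200), manifold at (320,170), setting plate at (314,248), timer at (316,284), and jar at (307,303). I'll enlarge both views.

Run:
```python
import cv2,numpy as np
a=cv2.imread("pics/scene0.png")[160:280,280:440]; b=cv2.imread("pics/side0.png")[140:270,250:390]
a=cv2.resize(a,(800,600),interpolation=cv2.INTER_CUBIC); cv2.imwrite("pics/ca.png",a)
b=cv2.resize(b,None,fx=4.6,fy=4.6,interpolation=cv2.INTER_CUBIC)[:600]; cv2.imwrite("pics/cb.png",b)
```

```text
(no output)
```

View pics/ca.png

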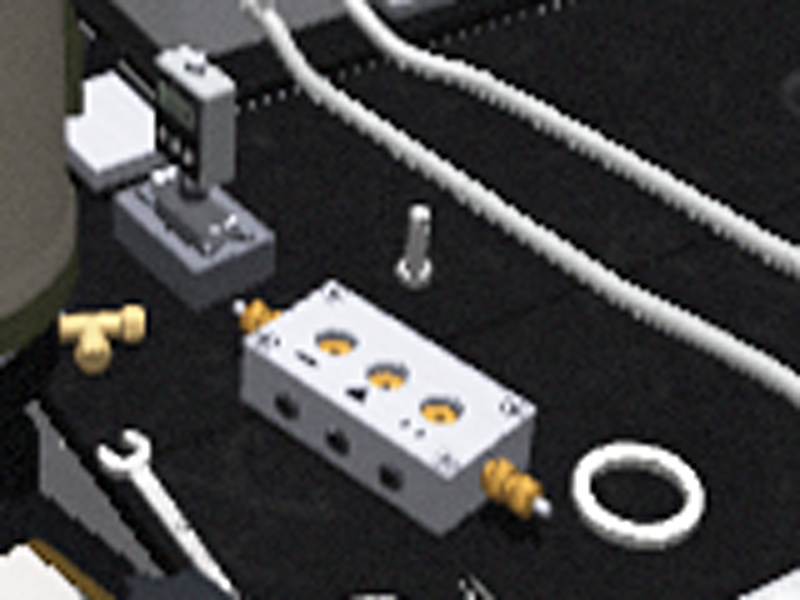

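View pics/cb.png

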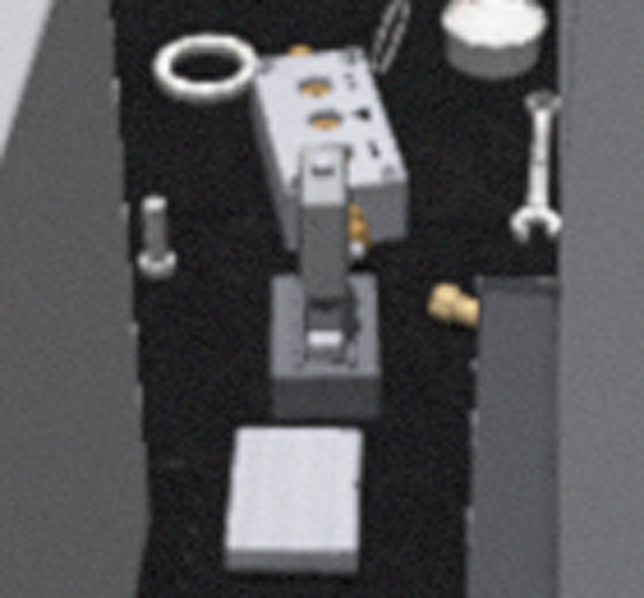

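Scene crop: the ports are marked bar (336,342), triangle (387,378) and two dots (441,411), so the triangle port is the middle one. Side crop: the plate's top corners are about (238,428), (362,430), (358,550), (226,550), and the rest sits between the plate and the manifold.

Run:
```python
from h import *
np.set_printoptions(precision=4,suppress=True)
S=load("scene0");D=load("side0")
s=lambda u,v,z:onz(S,(u+.5)/5-.5+280,(v+.5)/5-.5+160,z)
d=lambda u,v,z:onz(D,(u+.5)/4.6-.5+250,(v+.5)/4.6-.5+140,z)
for P in[(330,283),(245,343),(450,478),(535,408)]:print("man S",s(*P,.042))
for P in[(336,342),(387,378),(441,411)]:print("port S",s(*P,.042))
for P in[(315,88),(324,119)]:print("port D",d(*P,.042))
for P in[(253,68),(362,58),(407,183)]:print("man D",d(*P,.042))
for P in[(238,428),(362,430),(358,550),(226,550)]:print("plate D",d(*P,.024))
for P in[(270,375),(381,375),(375,278),(274,278)]:print("rest D",d(*P,.030))
for P in[(115,200),(200,262),(275,238)]:print("rest S",s(*P,.030))
for P in[(303,170),(345,170),(348,148),(307,148)]:print("house D",d(*P,.102))
for P in[(155,60),(215,97),(236,85),(187,47)]:print("house S",s(*P,.102))
for P in[(195,68)]:print("cap S",s(*P,.109))
for P in[(323,171)]:print("cap D",d(*P,.109))
```

```text
man S [ 0.5144 -0.2883  0.042 ]
man S [ 0.4484 -0.3083  0.042 ]
man S [ 0.4853 -0.4423  0.042 ]
man S [ 0.5523 -0.4225  0.042 ]
port S [ 0.4909 -0.3308  0.042 ]
port S [ 0.4988 -0.3672  0.042 ]
port S [ 0.509  -0.4011  0.042 ]
port D [ 0.5102 -0.3975  0.042 ]
port D [ 0.5019 -0.3647  0.042 ]
man D [ 0.5505 -0.4168  0.042 ]
man D [ 0.484 -0.433  0.042]
man D [ 0.4487 -0.3038  0.042 ]
plate D [ 0.5244 -0.1095  0.024 ]
plate D [ 0.4608 -0.1131  0.024 ]
plate D [ 0.4566 -0.0281  0.024 ]
plate D [ 0.5201 -0.023   0.024 ]
rest D [ 0.5115 -0.145   0.03  ]
rest D [ 0.4535 -0.1496  0.03  ]
rest D [ 0.4621 -0.2302  0.03  ]
rest D [ 0.5178 -0.226   0.03  ]
rest S [ 0.4537 -0.1523  0.03  ]
rest S [ 0.4687 -0.2257  0.03  ]
rest S [ 0.517  -0.2275  0.03  ]
house D [ 0.5011 -0.2298  0.102 ]
house D [ 0.4787 -0.2315  0.102 ]
house D [ 0.4787 -0.2518  0.102 ]
house D [ 0.5008 -0.2501  0.102 ]
house S [ 0.4927 -0.1296  0.102 ]
house S [ 0.5042 -0.1785  0.102 ]
house S [ 0.5207 -0.1738  0.102 ]
house S [ 0.5156 -0.1265  0.102 ]
cap S [ 0.5036 -0.1568  0.109 ]
cap D [ 0.4894 -0.2201  0.109 ]
```

Run:
```python
from h import *
np.set_printoptions(precision=4,suppress=True)
S=load("scene0");D=load("side0");W=load("wrist0")
s=lambda u,v,z:onz(S,(u+.5)/5-.5+280,(v+.5)/5-.5+160,z)
d=lambda u,v,z:onz(D,(u+.5)/4.6-.5+250,(v+.5)/4.6-.5+140,z)
for P in[(303,170),(345,170)]:print("house D",d(*P,.132))
for P in[(155,60),(215,97),(236,85),(187,47)]:print("house S",s(*P,.132))
print("cap",s(195,68,.139),d(323,171,.139))
for P in[(258,380),(283,255)]:print("box",onz(D,*P,0))
q=R.from_quat(r.read_state()["eef_rot"]);print("wristcam z in tool",q.inv().apply(W["Rm"].T[:,2]),"pos",q.inv().apply(-W["Rm"].T@W["t"]-r.read_state()["ee_pos"]))
Rt=R.from_euler("z",.265)*R.from_quat([1,0,0,0])
print(togo([.43,-.385,.25],Rt))
```

```text
house D [ 0.4968 -0.1887  0.132 ]
house D [ 0.4754 -0.1903  0.132 ]
house S [ 0.4708 -0.1692  0.132 ]
house S [ 0.4818 -0.2159  0.132 ]
house S [ 0.4976 -0.2114  0.132 ]
house S [ 0.4927 -0.1662  0.132 ]
cap [ 0.481  -0.1956  0.139 ] [ 0.4857 -0.179   0.139 ]
box [0.5606 0.2576 0.    ]
box [ 0.5617 -0.0565  0.    ]
wristcam z in tool [-0.2596 -0.0011  0.9657] pos [ 0.0698  0.0003 -0.1479]
(array([ 1.0572, -0.4752, -0.0464]), array([-0.0005,  0.    , -0.003 ]))
```

```bash
python3 -m pendant '[[-1,0.2,-0.1,-0.02,0,0,0],[-1,0.4,-0.2,-0.03,0,0,0],[-1,0.6,-0.3,-0.05,0,0,0],[-1,0.8,-0.4,-0.05,0,0,0],[-1,1,-0.47,-0.05,0,0,0],[-1,1,-0.47,-0.05,0,0,0],[-1,1,-0.47,-0.05,0,0,0]]' 15
python3 - <<'E'
from h import *
c=cam("wrist"); save(c,"w1"); s=r.read_state(); print(s["ee_pos"],s["joint_positions"],proj(c,[.5,-.366,.042]))
E
```

```text
time: 1.02
ee_pos: [0.4146, -0.3903, 0.2512]
eef_rot: [0.991, 0.13, -0.0, -0.0]
ft_force: [-1.1, -0.7, -0.1]
width: 0.0868
grip_force: 0.0
[ 0.41314086 -0.39180041  0.25125522] [ 0.91092846  0.21705435 -0.27121731  1.5793995   0.0597728   1.35381326
 -0.67948218] [313.97926968  81.61724758]
```

View pics/w1.png

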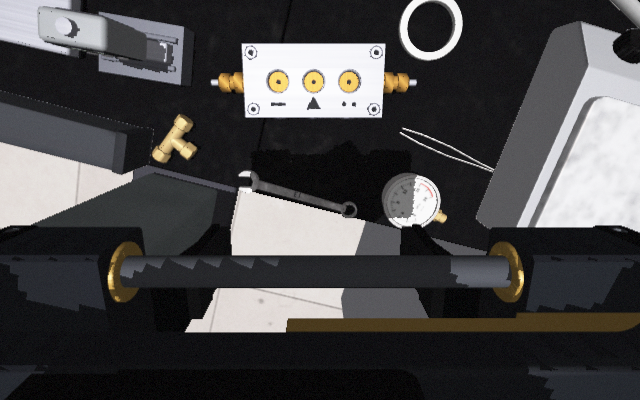

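The wrist view shows the manifold square-on. The ports are at (278,82), (314,82) and (349,82), with the triangle under the middle one. The block's corners are near (242,44), (384,43), (385,117), (244,117), and the gauge is at upper left.

Run:
```python
from h import *
np.set_printoptions(precision=4,suppress=True)
c=load("w1"); p=c["p"]; hsv=cv2.cvtColor(p,cv2.COLOR_RGB2HSV)
m=((hsv[...,1]<40)&(hsv[...,2]>170)).astype(np.uint8); m[:35]=0;m[125:]=0;m[:,:225]=0;m[:,395:]=0
cs,_=cv2.findContours(m,0,2); k=max(cs,key=cv2.contourArea)
(rc)=cv2.minAreaRect(k); bx=cv2.boxPoints(rc); W=np.array([onz(c,u,v,.042) for u,v in bx]); print(rc,W,W.mean(0),np.linalg.norm(W-np.roll(W,1,0),axis=1))
# ports: non-white blobs inside
h=(1-m)[38:122,238:390]; n,l,st,ce=cv2.connectedComponentsWithStats(h)
for i in range(1,n):
    if 300<st[i,4]<900 or 40<st[i,4]<200: 
        u,v=ce[i]+[238,38]; print(st[i,4],u,v,onz(c,u,v,.042))
P=[onz(c,u,v,.042) for u,v in((278,82),(349.5,82))]; print((P[1]-P[0]),np.arctan2(-(P[0]-P[1])[0],(P[0]-P[1])[1]))
Rt=R.from_euler("z",.085)*R.from_quat([1,0,0,0])
print(togo([.43,-.19,.25],Rt))
```

```text
((313.0, 80.5), (73.0, 142.0), 90.0) [[ 0.5156 -0.2893  0.042 ]
 [ 0.5513 -0.4229  0.042 ]
 [ 0.4851 -0.4443  0.042 ]
 [ 0.4475 -0.3034  0.042 ]] [ 0.4999 -0.365   0.042 ] [0.0696 0.1383 0.0695 0.1458]
378 277.3015873015873 80.67724867724868 [ 0.4914 -0.3303  0.042 ]
380 313.07894736842104 80.66315789473684 [ 0.5006 -0.3649  0.042 ]
389 349.39588688946014 80.75578406169666 [ 0.5099 -0.4     0.042 ]
95 313.0105263157895 104.33684210526316 [ 0.4785 -0.3707  0.042 ]
41 277.4390243902439 103.95121951219512 [ 0.4695 -0.3356  0.042 ]
[ 0.0184 -0.0691  0.    ] 0.26076969698091185
(array([ 0.2263, -0.636 ,  0.004 ]), array([0.    , 0.0004, 0.0828]))
```

```bash
python3 -m pendant '[[-1,0.05,-0.17,0,0,0,0],[-1,0.1,-0.35,0,0,0,0],[-1,0.15,-0.52,0,0,0,0],[-1,0.2,-0.64,0,0,0,0],[-1,0.2,-0.64,0,0,0,0],[-1,0.2,-0.64,0,0,0,0]]'
python3 - <<'E'
from h import *
c=cam("wrist"); save(c,"w2"); s=r.read_state(); print(s["ee_pos"],s["joint_positions"],proj(c,[.487,-.19,.139]))
E
```

```text
time: 1.82
ee_pos: [0.4219, -0.1923, 0.2516]
eef_rot: [0.992, 0.127, -0.0, 0.0]
ft_force: [-0.4, -0.0, -0.9]
width: 0.0874
grip_force: 0.0
[ 0.42194824 -0.19236455  0.25149604] [ 0.75874196 -0.01211739 -0.4222181   1.82401327 -0.00469002  1.32871535
 -0.97780048] [334.17462277 109.84971189]
```

View pics/w2.png

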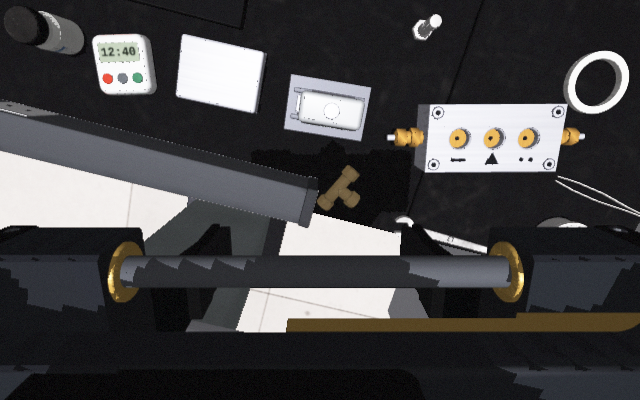

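The wrist view shows the gauge's cap at about (332,111), and the plate's corners near (183,34), (267,54), (258,112), (176,93).

Run:
```python
from h import *
np.set_printoptions(precision=4,suppress=True)
c=load("w2"); g=cv2.cvtColor(c["p"],cv2.COLOR_RGB2GRAY); hsv=cv2.cvtColor(c["p"],cv2.COLOR_RGB2HSV)
print("cap",onz(c,332,111,.139))
def yaw(a,b): d=a-b; return np.arctan2(-d[0],d[1])
for th in(215,230,245):
    m=(g>th).astype(np.uint8); 
    for nm,(x0,x1,y0,y1),z in(("gauge",(290,372,78,138),.132),("plate",(170,272,28,118),.024)):
        k=max(cv2.findContours(m[y0:y1,x0:x1],0,2)[0],key=cv2.contourArea); rc=cv2.minAreaRect(k); b=cv2.boxPoints(rc)+[x0,y0]
        W=np.array([onz(c,u,v,z) for u,v in b]); e=np.roll(W,-1,0)-W
        print(th,nm,b.round(1).tolist(),W.mean(0),np.linalg.norm(e,axis=1),np.arctan2(e[:,1],e[:,0]))
b=[(291,75),(371,88),(362,140),(284,128)]
W=np.array([onz(c,u,v,.03) for u,v in b]);e=np.roll(W,-1,0)-W; print("rest",W.mean(0),np.linalg.norm(e,axis=1),np.arctan2(e[:,1],e[:,0]))
for u,v in((245,25),(110,3)):print("line",onz(c,u,v,0))
```

```text
cap [ 0.4858 -0.1887  0.139 ]
215 gauge [[298.8, 118.0], [303.2, 91.9], [362.2, 101.7], [357.9, 127.8]] [ 0.4862 -0.1878  0.132 ] [0.0196 0.0454 0.0197 0.0463] [ 0.0741 -1.4743 -3.0223  1.6641]
215 plate [[169.4, 93.8], [182.4, 34.2], [265.7, 52.4], [252.7, 112.1]] [ 0.4904 -0.069   0.024 ] [0.0615 0.0858 0.062  0.0895] [-0.072  -1.5183  3.1306  1.6141]
230 gauge [[299.2, 117.1], [303.4, 92.6], [361.2, 102.6], [357.0, 127.2]] [ 0.4861 -0.1876  0.132 ] [0.0185 0.0445 0.0186 0.0454] [ 0.067  -1.4812 -3.0303  1.6573]
230 plate [[169.5, 93.4], [182.5, 34.7], [265.4, 52.9], [252.4, 111.7]] [ 0.4904 -0.0689  0.024 ] [0.0606 0.0854 0.0611 0.089 ] [-0.0737 -1.52    3.1286  1.6124]
245 gauge [[301.3, 113.4], [305.0, 93.8], [359.7, 104.2], [356.0, 123.8]] [ 0.4869 -0.1876  0.132 ] [0.0148 0.0423 0.0149 0.0429] [ 0.0518 -1.4968 -3.0479  1.6421]
245 plate [[171.1, 93.3], [183.4, 36.0], [264.3, 53.3], [252.0, 110.6]] [ 0.4904 -0.0692  0.024 ] [0.0591 0.0833 0.0595 0.0868] [-0.0667 -1.5144  3.1342  1.6185]
rest [ 0.4856 -0.1887  0.03  ] [0.0839 0.0543 0.085  0.0544] [-1.4688 -3.024   1.6751  0.0984]
line [ 0.5469 -0.0817  0.    ]
line [0.5317 0.0609 0.    ]
```

```bash
python3 -m pendant '[[-1,0,0,0,0,0,-0.09],[-1,0,0,0,0,0,-0.18],[-1,0,0,0,0,0,-0.27],[-1,0,0,0,0,0,-0.36],[-1,0,0,0,0,0,-0.45],[-1,0,0,0,0,0,-0.54],[-1,0,0,0,0,0,-0.63],[-1,0,0,0,0,0,-0.71]]' && python3 -m pendant '[[-1,0,0,0,0,0,-0.09],[-1,0,0,0,0,0,-0.18],[-1,0,0,0,0,0,-0.27],[-1,0,0,0,0,0,-0.36],[-1,0,0,0,0,0,-0.45],[-1,0,0,0,0,0,-0.54],[-1,0,0,0,0,0,-0.63],[-1,0,0,0,0,0,-0.71]]'
cat > go.py <<'E'
import sys
from h import *
np.set_printoptions(precision=4,suppress=True)
x,y,z,w=map(float,sys.argv[1:5]); s=r.read_state()
Rt=R.from_euler("z",w)*R.from_quat([1,0,0,0])
print(s["time"],s["joint_positions"],R.from_quat(s["eef_rot"]).as_matrix()[:,2],"f",s["ft_force"])
print(*togo([x,y,z],Rt))
E
python3 go.py .486 -.188 .25 3.2316
```

```text
time: 2.88
ee_pos: [0.4222, -0.192, 0.2513]
eef_rot: [0.641, 0.767, -0.0, -0.0]
ft_force: [0.1, 0.1, -0.3]
width: 0.0869
grip_force: 0.0
time: 3.88
ee_pos: [0.4222, -0.192, 0.2513]
eef_rot: [-0.047, 0.999, 0.0, -0.0]
ft_force: [-0.1, -0.7, 0.2]
width: 0.0871
grip_force: 0.0
3.875 [ 0.7389 -0.0124 -0.4035  1.8247 -0.005   1.3287  2.0017] [-0.0004  0.0002 -1.    ] f [-0.0685 -0.6965  0.1774]
[-0.213  -0.0068  0.0043] [ 0.0001 -0.0002  0.002 ]
```

```bash
python3 -m pendant '[[-1,-0.1,0,0,0,0,0],[-1,-0.213,-0.007,0,0,0,0],[-1,-0.213,-0.007,0.12,0,0,0],[-1,-0.213,-0.007,0.25,0,0,0],[-1,-0.213,-0.007,0.38,0,0,0],[-1,-0.213,-0.007,0.48,0,0,0],[-1,-0.213,-0.007,0.52,0,0,0],[-1,-0.213,-0.007,0.52,0,0,0]]' && python3 go.py .486 -.188 .095 3.2316
```

```text
time: 4.88
ee_pos: [0.4862, -0.1873, 0.0953]
eef_rot: [-0.045, 0.999, 0.0, -0.0]
ft_force: [1.2, -0.5, 0.6]
width: 0.087
grip_force: 0.0
4.875 [ 0.6636  0.2687 -0.4318  1.8767  0.1303  1.0246  1.8382] [-0.001   0.0003 -1.    ] f [ 1.182  -0.4936  0.6395]
[ 0.0009 -0.0023  0.0009] [ 0.0002 -0.0004 -0.0001]
```

Close with about 25 N.

```bash
python3 -m pendant '[[-0.3,0,0,0,0,0,0],[0.0,0,0,0,0,0,0],[0.15,0,0,0,0,0,0],[0.3,0,0,0,0,0,0],[0.5,0,0,0,0,0,0],[1,0,0,0,0,0,0],[1,0,0,0,0,0,0],[1,0,0,0,0,0,0]]' 25 && python3 go.py .486 -.188 .095 3.2316
```

```text
time: 5.88
ee_pos: [0.4866, -0.1866, 0.0957]
eef_rot: [-0.046, 0.999, -0.0, 0.0]
ft_force: [-1.1, -1.3, 3.1]
width: 0.0502
grip_force: 25.0
5.875 [ 0.6629  0.2676 -0.4326  1.877   0.1304  1.0241  1.8378] [ 0.0002 -0.0003 -1.    ] f [-1.055  -1.346   3.0826]
[ 0.0026 -0.0045  0.0023] [-0.0001  0.0001  0.0005]
```

```bash
python3 -m pendant '[[1,0,0,-0.03,0,0,0],[1,0,0,-0.08,0,0,0],[1,0,0,-0.14,0,0,0],[1,0,0,-0.2,0,0,0],[1,0,0,-0.2,0,0,0],[1,0,0,-0.2,0,0,0]]' && python3 go.py .478 -.074 .155 3.2
python3 - <<'E'
from h import *
c=cam("side"); save(c,"s2"); d=cam("scene"); save(d,"c2")
a=c["p"][140:280,250:390]; b=d["p"][140:280,270:410]
cv2.imwrite("pics/m2.png",cv2.resize(np.hstack([a,b])[:,:,::-1],(800,400),interpolation=cv2.INTER_CUBIC))
E
```

```text
time: 6.62
ee_pos: [0.4863, -0.1864, 0.1553]
eef_rot: [-0.046, 0.999, -0.0, -0.0]
ft_force: [0.2, -0.6, -3.1]
width: 0.0498
grip_force: 25.0
6.625 [ 0.676   0.1988 -0.44    1.8189  0.0927  1.1444  1.8671] [-0.0003 -0.0001 -1.    ] f [ 0.2106 -0.6252 -3.1086]
[-0.0064  0.3758  0.0009] [-0.     -0.0002  0.0157]
```

View pics/m2.png

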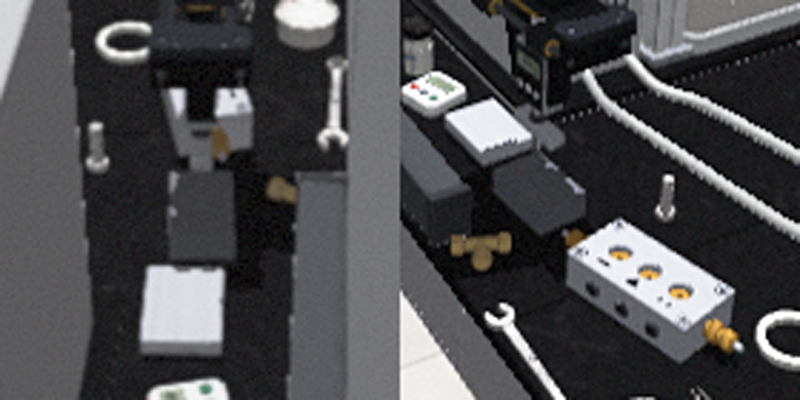

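```bash
python3 -m pendant '[[1,0,0.12,0,0,0,0],[1,0,0.25,0,0,0,0],[1,0,0.37,0,0,0,0],[1,0,0.37,0.08,0,0,0],[1,0,0.37,0.15,0,0,0],[1,0,0.37,0.19,0,0,0],[1,0,0.37,0.19,0,0,0],[1,0,0.37,0.19,0,0,0]]' && python3 go.py .478 -.074 .089 3.2
```

```text
time: 7.72
ee_pos: [0.4768, -0.076, 0.0991]
eef_rot: [-0.046, 0.999, -0.0, 0.0]
ft_force: [-0.6, 0.5, -1.9]
width: 0.0495
grip_force: 25.0
7.725 [ 0.5497  0.1923 -0.5245  1.9642  0.1132  1.0127  1.6349] [ 0.0006 -0.0001 -1.    ] f [-0.598   0.5033 -1.8806]
[-0.0045  0.0063  0.0338] [-0.0001  0.0003  0.0156]
```

```bash
python3 -m pendant '[[1,0,0,0.01,0,0,0],[1,0,0,0.02,0,0,0],[1,0,0,0.026,0,0,0],[1,0,0,0.03,0,0,0],[1,0,0,0.03,0,0,0],[1,0,0,0.03,0,0,0]]'
```

```text
time: 8.48
ee_pos: [0.4767, -0.076, 0.0897]
eef_rot: [-0.046, 0.999, -0.0, 0.0]
ft_force: [0.8, -0.8, 1.4]
width: 0.0498
grip_force: 25.0
```

```bash
python3 -m pendant '[[1,0,0,0.0015,0,0,0],[1,0,0,0.0015,0,0,0],[1,0,0,0.0015,0,0,0]]'; python3 -m pendant '[[1,0,0,0.0015,0,0,0],[1,0,0,0.0015,0,0,0],[1,0,0,0.0015,0,0,0]]'
```

```text
time: 8.85
ee_pos: [0.4768, -0.0759, 0.0897]
eef_rot: [-0.046, 0.999, -0.0, 0.0]
ft_force: [-1.1, 0.8, 7.6]
width: 0.05
grip_force: 25.0
time: 9.22
ee_pos: [0.4768, -0.0759, 0.0897]
eef_rot: [-0.046, 0.999, -0.0, 0.0]
ft_force: [-4.0, 0.1, 12.7]
width: 0.0497
grip_force: 25.0
```

```bash
python3 -m pendant '[[1,0,0,-0.0015,0,0,0],[1,0,0,-0.0015,0,0,0],[1,0,0,-0.0015,0,0,0],[1,0,0,-0.0015,0,0,0],[1,0,0,-0.0015,0,0,0],[1,0,0,-0.0015,0,0,0],[1,0,0,-0.0015,0,0,0],[1,0,0,-0.0015,0,0,0]]'; python3 go.py .5003 -.3655 .19 3.4
```

```text
time: 10.22
ee_pos: [0.4767, -0.076, 0.0897]
eef_rot: [-0.046, 0.999, -0.0, 0.0]
ft_force: [-2.6, -0.7, 6.9]
width: 0.0501
grip_force: 25.0
10.225 [ 0.5462  0.2056 -0.5229  1.9727  0.1224  0.9931  1.6274] [ 0.0005 -0.0003 -1.    ] f [-2.5514 -0.6844  6.9061]
[ 0.0094 -0.9684 -0.334 ] [-0.0002  0.0002 -0.0799]
```

```bash
python3 -m pendant '[[1,0,0,-0.05,0,0,0],[1,0,0,-0.15,0,0,0],[1,0,0,-0.28,0,0,0],[1,0,-0.15,-0.335,0,0,-0.02],[1,0,-0.3,-0.335,0,0,-0.04],[1,0,-0.45,-0.335,0,0,-0.06],[1,0,-0.6,-0.335,0,0,-0.08],[1,0,-0.75,-0.335,0,0,-0.08]]'; python3 go.py .5003 -.3655 .14 3.4
```

```text
time: 11.22
ee_pos: [0.4967, -0.3012, 0.1901]
eef_rot: [-0.129, 0.992, 0.0, -0.0]
ft_force: [-0.4, 0.4, -2.5]
width: 0.0496
grip_force: 25.0
11.225 [ 0.7776  0.2906 -0.372   1.6284  0.11    1.2437  2.2148] [-0.0002  0.0003 -1.    ] f [-0.3526  0.4359 -2.5374]
[ 0.0433 -0.2102  0.1668] [ 0.0002 -0.0001  0.0006]
```

```bash
python3 -m pendant '[[1,0.02,-0.1,0,0,0,0],[1,0.043,-0.21,0,0,0,0],[1,0.043,-0.21,0.1,0,0,0],[1,0.043,-0.21,0.17,0,0,0],[1,0.043,-0.21,0.17,0,0,0],[1,0.043,-0.21,0.17,0,0,0]]'; python3 go.py .5003 -.3655 .14 3.4;  python3 - <<'E'
from h import *
c=cam("wrist"); save(c,"w3"); d=cam("scene"); save(d,"c3"); e=cam("side"); save(e,"s3")
for n,k in(("wrist",c),("scene",d),("side",e)): print(n,proj(k,[.5003,-.3655,.042]),proj(k,[.5003,-.3655,.054]))
a=d["p"][170:270,310:410]; b=e["p"][130:230,270:370]
cv2.imwrite("pics/m3.png",cv2.resize(np.hstack([a,b])[:,:,::-1],(800,400),interpolation=cv2.INTER_CUBIC))
E
```

```text
time: 11.98
ee_pos: [0.501, -0.3643, 0.1399]
eef_rot: [-0.129, 0.992, -0.0, 0.0]
ft_force: [0.7, 0.7, -2.0]
width: 0.05
grip_force: 25.0
11.975 [ 0.8171  0.4086 -0.3333  1.5821  0.1414  1.1736  2.2844] [ 0.001  -0.0006 -1.    ] f [ 0.7394  0.7218 -1.952 ]
[ 0.0034 -0.0033 -0.0004] [-0.0004  0.0004  0.0003]
wrist [314.40604323 198.77115693] [314.35940892 203.39230663]
scene [357.12500572 234.62242009] [357.45923886 231.16142949]
side [320.62874417 165.34292554] [320.59933305 161.73774071]
```

View pics/w3.png

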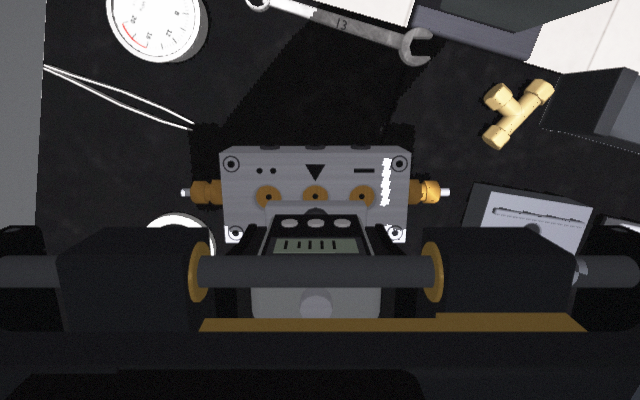

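View pics/m3.png

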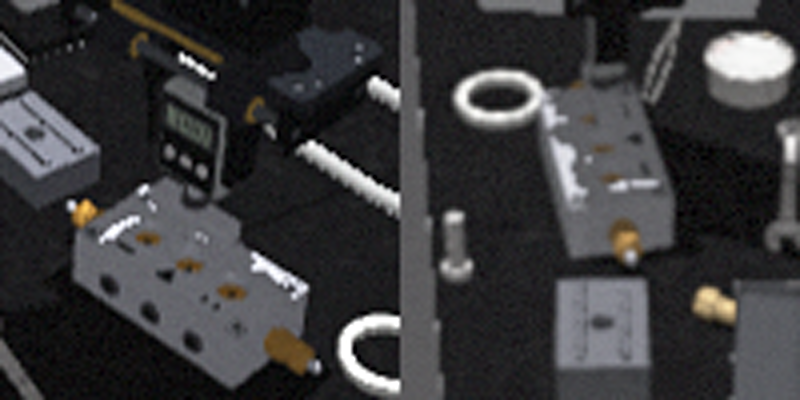

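The wrist view shows the triangle beside the middle port at (315,196). The base's -x edge runs along row ~201 (columns 267–365), and the cap circle is at about (316,304). I'll use these to check the gauge's offset from the TCP.

Run:
```python
from h import *
np.set_printoptions(precision=4,suppress=True)
c=load("w3"); s=r.read_state(); q=R.from_quat(s["eef_rot"]); t=s["ee_pos"]
f=lambda u,v,z:(q.inv().apply(onz(c,u,v,z)-t)*1000).round(1)
zb=t[2]-.0657; print("base z",zb)
print("cap",f(316,304,zb+.109)," base edge L/R (top z14)",f(267,201,zb+.014),f(365,201,zb+.014), "housing -x bottom",f(316,213,zb+.036))
# expected pixels if gauge is exactly on TCP axis, aligned
for x,y,z in((9,32,14),(9,-32,14),(0,0,109),(12,25,102),(12,-25,102),(12,25,36)):
    P=t+q.apply([x/1e3,y/1e3,0]); P[2]=zb+z/1e3; print((x,y,z),proj(c,P))
for u in(268,315,362): print("port",onz(c,u,196,.042))
g=cv2.cvtColor(c["p"],cv2.COLOR_RGB2GRAY)
print(g[192:216,290],g[192:216,345],g[205,255:380:3])
b=c["p"][140:330,220:420]; cv2.imwrite("pics/z3.png",cv2.resize(b,(800,600) if 0 else None,fx=3.15,fy=3.15,interpolation=cv2.INTER_CUBIC)[:,:,::-1])
```

```text
base z 0.07421320441564173
cap [  3.4   0.1 -43.3]  base edge L/R (top z14) [ 13.  -29.6  51.7] [13.  30.4 51.6] housing -x bottom [12.6  0.3 29.7]
(9, 32, 14) [367.5445 207.1092]
(9, -32, 14) [263.5164 207.1423]
(0, 0, 109) [315.6436 312.5591]
(12, 25, 102) [384.5121 272.0591]
(12, -25, 102) [246.7402 272.1008]
(12, 25, 36) [360.9645 213.9154]
port [ 0.5071 -0.3997  0.042 ]
port [ 0.4981 -0.3656  0.042 ]
port [ 0.4891 -0.3315  0.042 ]
[119 118 116 113 113 112 112 116 102  93  95  99 100 101 108 114 117 115
 112 115 114 114  63  24] [114 121 115 114 113 118 115 112 101  97  97  97  96 103 108 112 116 113
 112 112 113 110  57  21] [105  94  87  84 102  98 103 103  98 101 100 103 103 100 100  98 100 100
 101 101  99 103 100 104 102 100  98 101 101 102 103  99 103 102 103  98
  98  90  87  92 106 112]
```

View pics/z3.png

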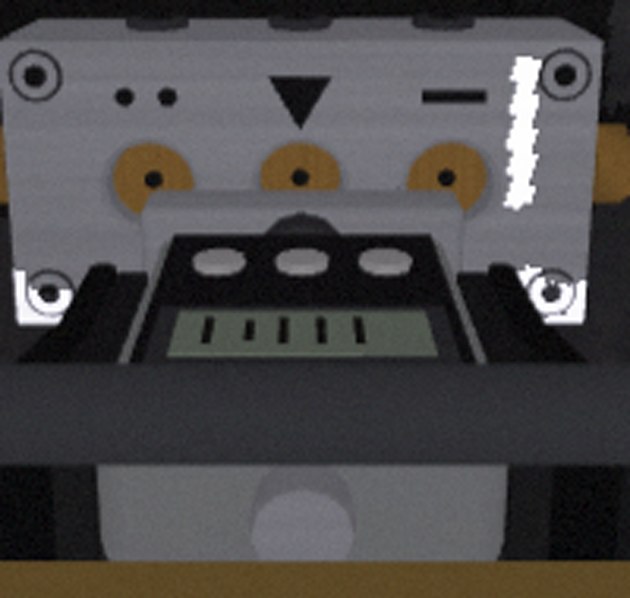

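The gauge sits within about 1 mm of the port centre: diagonals of the block's screw holes cross at (315.2,199.4), against a predicted (314.4,198.8). I'll lower it.

```bash
python3 -m pendant '[[1,0,0,0.03,0,0,0],[1,0,0,0.06,0,0,0],[1,0,0,0.08,0,0,0],[1,0,0,0.09,0,0,0],[1,0,0,0.095,0,0,0],[1,0,0,0.1,0,0,0],[1,0,0,0.1,0,0,0],[1,0,0,0.1,0,0,0]]'; python3 go.py .5007 -.365 .1077 3.4
```

```text
time: 13.12
ee_pos: [0.5007, -0.3642, 0.1088]
eef_rot: [-0.129, 0.992, -0.0, 0.0]
ft_force: [-0.7, -0.7, -2.5]
width: 0.05
grip_force: 25.0
13.125 [ 0.8139  0.4382 -0.3292  1.6113  0.1533  1.1173  2.2759] [ 0.0002 -0.0003 -1.    ] f [-0.72   -0.6732 -2.4758]
[ 0.0006 -0.0025  0.0036] [-0.0001  0.0001  0.0002]
```

```bash
python3 -m pendant '[[1,0,0,0.002,0,0,0],[1,0,0,0.004,0,0,0],[1,0,0,0.005,0,0,0],[1,0,0,0.005,0,0,0],[1,0,0,0.005,0,0,0]]'; python3 -m pendant '[[1,0,0,0.001,0,0,0],[1,0,0,0.001,0,0,0],[1,0,0,0.001,0,0,0]]'
```

```text
time: 13.75
ee_pos: [0.5007, -0.3642, 0.1078]
eef_rot: [-0.129, 0.992, -0.0, 0.0]
ft_force: [-3.5, 1.0, 5.4]
width: 0.0496
grip_force: 25.0
time: 14.12
ee_pos: [0.5008, -0.3642, 0.1078]
eef_rot: [-0.129, 0.992, -0.0, 0.0]
ft_force: [-3.6, 2.2, 8.4]
width: 0.0498
grip_force: 25.0
```

```bash
python3 -m pendant '[[1,0,0,-0.0007,0,0,0],[1,0,0,-0.0007,0,0,0],[1,0,0,-0.0007,0,0,0],[1,0,0,-0.0007,0,0,0]]';  python3 - <<'E'
from h import *
F=[]
for i in range(6): d=cam("scene"); F.append(r.read_state()["ft_force"])
print(np.mean(F,0)); c=cam("wrist"); 
a=d["p"][170:270,310:410]; b=c["p"][130:330,220:420]
cv2.imwrite("pics/m4.png",np.hstack([cv2.resize(a,(400,400),interpolation=cv2.INTER_CUBIC),cv2.resize(b,(400,400),interpolation=cv2.INTER_CUBIC)])[:,:,::-1])
E
```

```text
time: 14.62
ee_pos: [0.5007, -0.3642, 0.1077]
eef_rot: [-0.129, 0.992, -0.0, 0.0]
ft_force: [-2.9, 1.8, 5.7]
width: 0.05
grip_force: 25.0
[-3.01578626  1.83661434  5.80468964]
```

View pics/m4.png

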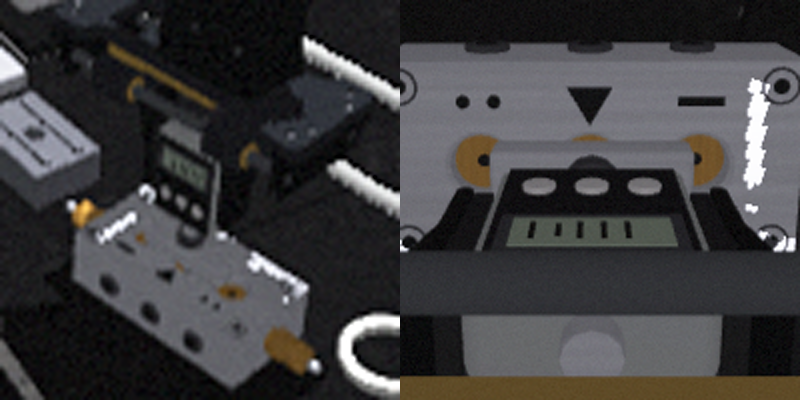

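The gauge is seated on the middle (triangle) port with its base along the row, and the press is about 8–9 N.

```bash
python3 -c "from bench import r; print(r.close_job())"
```

```text
the job is handed in; nothing more can be done
None
```

The gauge's zero was checked on the setting plate (pressed about 10 N for a second), and I handed the job in with it seated on the triangle-marked middle port, still gripped, upright and pressed down with about 8–9 N; the hand-in returned no verdict.

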